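Fit the vegetable cutter's cover plate over its studs and reset it

TASK

Put the aluminium cover plate, now lying on the chopping board, back on the vegetable cutter's red stud frame: rest it on the four studs, slide it gently until its holes drop over them and it lies flat and fully home, and let go. Then press the green button all the way down and release it. Never push or press the plate against the machine with more than 20 N in any direction, and leave the other kitchen things standing where they are.

Things in the scene. Friction and masses are not known exactly. Their poses are not given: they have to be found in the camera images.
- cover: Aluminium cover plate 130 (its x) x 150 (y) x 6 mm, 0.36 to 0.59 kg, flat on the board. Origin: centre of underside, z up. On its middle a solid black grip block, 14 mm wide (y), 64 mm long (x), from 6 to 40 mm above the underside: grip it from above across the 14 mm. Four round through holes, 10.4 mm wide, at x +-45, y +-55 mm. Fits either way round (half a turn).
- machine: Low steel drive base of a vegetable cutter, 210 (x) x 260 (y) x 85 mm high, fixed to the table. Origin: centre of its underside, z up. On its deck a red rectangular frame, 104 (x) x 130 (y) mm, square to the machine, with four upright flat-topped aluminium studs, 8 mm across and 8 mm tall, at x +-45, y +-55 mm from the frame's middle.
- seat (a point): The red frame's home point, axes as the machine's: 40 mm to -y of the machine's middle and 107 mm up, the height of the unloaded frame's top face (stud tops 8 mm higher). The frame's middle is really clamped 3 to 30 mm from here towards +y (to the green button), differently every time and not measured: find it by feel or sight. In x it is exact; sideways it never gives.
- deck (a point): Point on the machine's deck straight below seat, 85 mm up. The red frame stands 14 mm clear over the deck on springs: it sinks 1 mm per 2 N, at most 10 mm; the plate's own weight sinks it about 2 mm. With the plate home its underside rests on the red frame, the studs through its holes and 2 mm proud of it.
- ready_top (a point): Centre of the top of the green push button, 28 mm across, on the machine's deck beside the frame, on its +y side.
- ready (a joint): Travel of the green button, m: 0 up, 0.006 fully down, at about 4 N; a spring returns it.
- board: Wooden chopping board, 400 (x) x 240 (y) x 20 mm, fixed; origin in the middle of its underside.
- spatula: Spatula lying on the board's far end, 200 mm long. Bystander.
- oil: Green oil bottle, 64 mm across, 220 mm tall; origin under its middle. Bystander.
- jar: Small amber jar with white cap, 50 mm across, 70 mm tall. Bystander.
- cup: Blue cup, 60 mm across, 80 mm tall. Bystander.
- bowl_a: Steel bowl, 160 mm across, 75 mm tall. Bystander.
- rolling_pin: Wooden rolling pin, 380 mm long, 52 mm thick. Bystander.
There are look-alikes about, which are no part of the job. Of the things that look like the cover, the middle-sized one is meant.

How it is judged:
By the outcome, as a careful person would: the job done as asked, in the order asked, and still so for the second after the job is handed in, with the robot touching nothing.
It also fails if it takes over 69 s, if anything falls off the work surface, if the arm or the gripper's body presses on something with over 40 N, if the wrist force passes 120 N, or if a joint passes its speed limit or range.

ROBOT

A 7-joint arm with a two-finger parallel gripper is mounted at the origin on the work surface. World frame = base frame: x ahead of the robot, y to its left, z up, the work surface at z = 0. Lengths are in mm, angles in rad, forces in N, time in s.
With the tool pointing down it reaches from about 400 to 900 mm from the base axis. Payload 5.5 kg.
Tool frame: the origin (TCP) lies at the very end of the fingers, on their centre line; the grasp point (between the pads) lies 19 mm behind it; z points along the fingers, y is the line along which they close (so a half turn about z gives the same grasp; the last joint's range is limited). The gripper opens to 85 mm and grips with 20 to 120 N. Pads are 22 mm wide; open, the fingers measure 114 mm over their backs; the gripper's body (76 mm by 85 mm) begins 54 mm behind the grasp point. The pads swing forward as they close: fully open they stand 13 mm farther back than shut.
Start: joints at [-0.914, 0.501, -0.427, 1.55, 0.221, 1.138, -0.21], TCP at [249.368, 600.263, 209.21] pointing down, gripper open.
Joint ranges: [-2.88, 2.88], [-0.31, 2.03], [-1.54, 1.56], [0.2, 2.42], [-1.41, 4.55], [0.19, 2.02], [-2.57, 2.57]. Speed limits (rad/s): [2.57, 2.57, 3.14, 3.14, 3.14, 3.14, 3.14].

INTERFACE

Orientations are given as a rotation vector (axis times angle).
In Python, from bench import env gives the robot as it stands.
- The arm moves only by the tool arm_command, never from a script. Its argument "targets" is a list of rows, each an object with "dp": the shift along the world's x, y, z in m, a list of three; "turn": the turn, a rotation vector about the world's x, y, z in degrees, a list of three; "fingers": the closure, from 0 (fully open) to 1 (shut). In form: [{"dp": [dx, dy, dz], "turn": [rx, ry, rz], "fingers": fingers}, ...]. A call has 1 to 20 rows; each row shifts and turns the commanded pose from where the row before left it; what a row does not reach is not made up. A row lasts 1/8 s, in which the tool goes at most 62.5 mm and 10.7 degrees, less where a joint would pass 70% of its speed; a pose out of reach is approached as far as the arm can. A call with a gripper value outside its range is refused whole. The fingers move at their own pace and stop on an object; "newtons" is the grip in N (left out, the last holds). Time passes only in rows, so rows that do not move let the fingers close. It gives the time, the measured TCP pose, the force, the opening and the grip force at its end, in the units of the state.
- env.get_state(): the state, without advancing time (a new reading comes with each control period).
- env.snapshot(name): name is "scene" or "top"; returns a dict with "color" (480x640x3 uint8, blue, green, red), "range_z" (480x640 float32, mm along the optical axis (not along the pixel's ray), 0 where there is no reading), "fx", "fy", "cx", "cy" (pixels), "cam_to_world" (4x4, takes a point from camera to world coordinates). Camera axes: x right, y down, z forward; pixel columns grow to the right and rows downward; lengths in mm; the calibration is good to about 2 mm. A picture is of the moment at which its call begins.
- env.close_job(): hands the job in; it is judged then, once.
The state is a dict: "t": time; "q": joint angles; "dq": joint speeds; "joint_efforts": joint torques, N m; "tool_pos": TCP position; "tcp_rot": TCP orientation; "force": force on the tool from outside, world axes, zero at the start; "ft_torque": the same for the moment, N m; "grip_width": opening from 0.0 (shut) to 1.0 (fully open); "finger_force": force on a finger pad.
Only numpy, scipy, OpenCV 4.12 (cv2) and the standard library are available. Lean on these libraries where they do the work, as an engineer would, in place of code of your own. Each camera call takes 0.05 s, during which the arm holds its last target. There are 200 camera calls.

## Working session

There is one attempt and no reset: what is moved stays moved. The work goes in short steps, Python scripts to look and compute and a tool call to move; the robot and the scene stay as the last step left them, time stands still between calls to the robot, and variables do not carry over. Pictures are saved under pics/ and viewed, at most 10 in all, crops included, and the job is handed in when it is done.

Besides the shell and the picture viewer there is one more tool, called after "Call:" as a command line: name --argument value ..., lists and objects as JSON in quotes. arm_command: Moves the arm, as the interface text tells. Its arguments: {"type":"object","properties":{"targets":{"type":"array","items":{"type":"object","properties":{"dp":{"type":"array","items":{"type":"number"}},"turn":{"type":"array","items":{"type":"number"}},"fingers":{"type":"number"}}}},"newtons":{"type":"number"}},"required":["targets"]}

```bash
mkdir -p pics; cat > h.py <<'E'
import numpy as np, cv2
from bench import env
def shot(n,tag):
    s=env.snapshot(n); cv2.imwrite(f'pics/{tag}.png',s['color']); np.savez(f'{tag}.npz',**s); return s
def world(s,u,v,z=None):
    T=np.array(s['cam_to_world']); d=np.array([(u-s['cx'])/s['fx'],(v-s['cy'])/s['fy'],1.])
    if z is None: return T[:3,:3]@(d*s['range_z'][int(round(v)),int(round(u))])+T[:3,3]
    r=T[:3,:3]@d; return T[:3,3]+r*(z-T[2,3])/r[2]
def cloud(s):
    T=np.array(s['cam_to_world']); v,u=np.mgrid[:480,:640]; z=s['range_z']
    p=np.stack([(u-s['cx'])/s['fx']*z,(v-s['cy'])/s['fy']*z,z],-1)
    return p@T[:3,:3].T+T[:3,3]
E
python3 - <<'E'
from h import *
a=shot('scene','scene0');b=shot('top','top0')
for s in(a,b): print(s['fx'],np.round(s['cam_to_world'],3).tolist())
st=env.get_state();print(st)
E
```

```text
469.45394735254723 [[-0.625, 0.451, -0.637, 1326.387], [0.78, 0.337, -0.527, 701.852], [-0.023, -0.826, -0.563, 840.671], [0.0, 0.0, 0.0, 1.0]]
464.34343265245764 [[0.023, -0.997, 0.076, 393.424], [-1.0, -0.022, 0.014, -16.517], [-0.012, -0.076, -0.997, 1472.117], [0.0, 0.0, 0.0, 1.0]]
{'t': 0.1, 'q': array([-0.91378364,  0.50170949, -0.42679619,  1.551341  ,  0.22079918,
        1.13830925, -0.2103125 ]), 'dq': array([ 0.00013964, -0.00323872, -0.00119365, -0.00308717, -0.00021302,
       -0.0002445 , -0.00140616]), 'joint_efforts': array([-1.12885909e-02, -5.70808983e+01, -5.83832458e+00, -2.81746173e+01,
        1.06177689e-02,  5.58641492e-03,  4.99347337e-06]), 'tool_pos': array([249.20345197, 599.61798307, 208.29191676]), 'tcp_rot': array([-6.14497611e-01, -3.08052147e+00,  2.62977333e-03]), 'force': array([0.133366  , 0.32319912, 0.2207789 ]), 'ft_torque': array([0.04212872, 0.0412574 , 0.01245395]), 'finger_force': 0.0, 'grip_width': 1.0012241370222605}
```

View pics/top0.png

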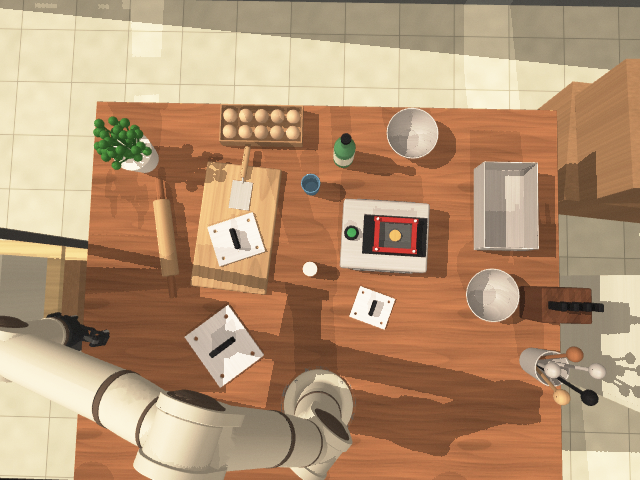

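View pics/scene0.png

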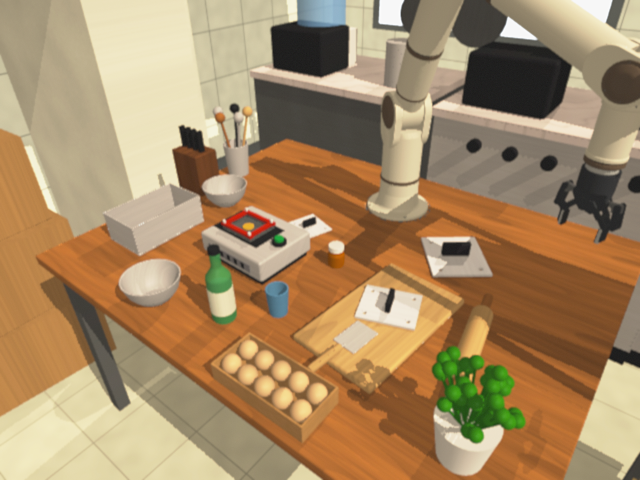

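The top view shows the middle-sized plate on the board at about (237,240), with its grip block at (235,238). The machine is at (385,236), the red frame at (396,236) and the green button at (351,233).

```bash
cat > m.py <<'E'
from h import *
def load(t): return dict(np.load(t+'.npz'))
def blob(mask,box):
    m=np.zeros(mask.shape,np.uint8);x0,y0,x1,y1=box;m[y0:y1,x0:x1]=mask[y0:y1,x0:x1]
    c,_=cv2.findContours(m,cv2.RETR_EXTERNAL,cv2.CHAIN_APPROX_NONE);return max(c,key=cv2.contourArea)
def rect(s,c,z):
    p=np.array([world(s,u,v,z)[:2] for u,v in c[:,0,:]],np.float32);return cv2.minAreaRect(p)
def masks(s):
    hsv=cv2.cvtColor(s['color'],cv2.COLOR_BGR2HSV);h,S,v=cv2.split(hsv)
    return dict(red=((h<6)|(h>174))&(S>190)&(v>90),green=(h>45)&(h<85)&(S>120)&(v>60),black=(v<50),white=(S<60)&(v>150))
E
python3 - <<'E'
from m import *
B={'top0':dict(black=(215,220,255,258),white=(203,205,270,272),red=(360,205,430,265),green=(342,224,360,243),mach=(335,195,432,276)),
'scene0':dict(black=(375,280,405,315),white=(350,280,430,332),red=(210,200,280,250),green=(270,230,290,250),mach=(195,200,315,280))}
for t in B:
    s=load(t);M=masks(s);C=cloud(s)
    for k,z in(('black',60),('white',26),('red',107),('green',100)):
        c=blob(M[k],B[t][k]);m=np.zeros((480,640),np.uint8);cv2.drawContours(m,[c],-1,1,-1)
        pts=C[(m>0)&M[k]]
        print(t,k,cv2.contourArea(c),'zmed',np.round(np.percentile(pts[:,2],[5,50,95]),1),'rect',np.round(np.hstack(rect(s,c,z)),1),'px',cv2.boundingRect(c))
    # deck
    x0,y0,x1,y1=B[t]['mach'];sub=C[y0:y1,x0:x1].reshape(-1,3);d=sub[abs(sub[:,2]-85)<4][:,:2].astype(np.float32)
    print('deck',len(d),np.round(np.hstack(cv2.minAreaRect(d)),1))
s=load('top0');C=np.round(cloud(s)[...,2])
print(C[233,340:432:3]);print(C[205:270:3,394])
a=cv2.resize(load('top0')['color'][200:275,335:435],None,fx=5,fy=5,interpolation=cv2.INTER_CUBIC)
b=cv2.resize(load('scene0')['color'][195:285,195:320],None,fx=4,fy=4,interpolation=cv2.INTER_CUBIC)
c=cv2.resize(load('top0')['color'][200:275,195:275],None,fx=3,fy=3,interpolation=cv2.INTER_CUBIC)
o=np.zeros((600,760,3),np.uint8);o[:375//1,:500]=a[:,:500];o[0:225,510:750]=c;o[376:600,:500]=b[40:264];cv2.imwrite('pics/crop1.png',o)
E
```

```text
top0 black 83.0 zmed [40.1 58.4 64.3] rect [504.  266.2  61.4  16.2  19.1] px (230, 229, 10, 20)
top0 white 1870.5 zmed [20.9 26.2 31.5] rect [506.4 269.8 127.8 150.   19.8] px (207, 212, 58, 54)
top0 red 97.0 zmed [100.8 106.8 111.7] rect [ 521.2 -244.6   66.9  102.7   85.9] px (392, 218, 26, 35)
top0 green 53.0 zmed [101.8 106.8 110.4] rect [528.1 -87.2  23.8  23.7   1.2] px (347, 228, 9, 9)
deck 3785 [ 523.4 -189.1  258.   208.8   87.7]
scene0 black 55.5 zmed [40.1 58.5 61.5] rect [522.5 280.6  81.9  10.1  20.5] px (386, 290, 7, 22)
scene0 white 1755.0 zmed [22.4 25.1 27.9] rect [506.6 272.9 131.5 149.8  19.7] px (355, 285, 67, 45)
scene0 red 710.0 zmed [100.3 105.6 108.5] rect [ 526.2 -210.6  134.1  104.5   88.2] px (221, 211, 54, 28)
scene0 green 52.5 zmed [ 85.6 104.  108.1] rect [524.2 -86.6  38.1  26.   41.6] px (274, 235, 10, 8)
deck 2257 [ 521.8 -267.2  427.8  210.5   88.3]
[  3.  85. 101. 104. 105. 106.  93.  78.  86.  92.  86.  89. 109.  88.
  89.  88.  91.  94.  91.  95.  92.  93.  85.  90. 104. 103.  94.  83.
  89.  82.   3.]
[  81.   86.   86.   82.  103.  107.   83.   93.   87.   93.   93.   99.
   87.   90.   86.  101. 1472.   85.   82.   91.   86.   86.]
```

View pics/crop1.png

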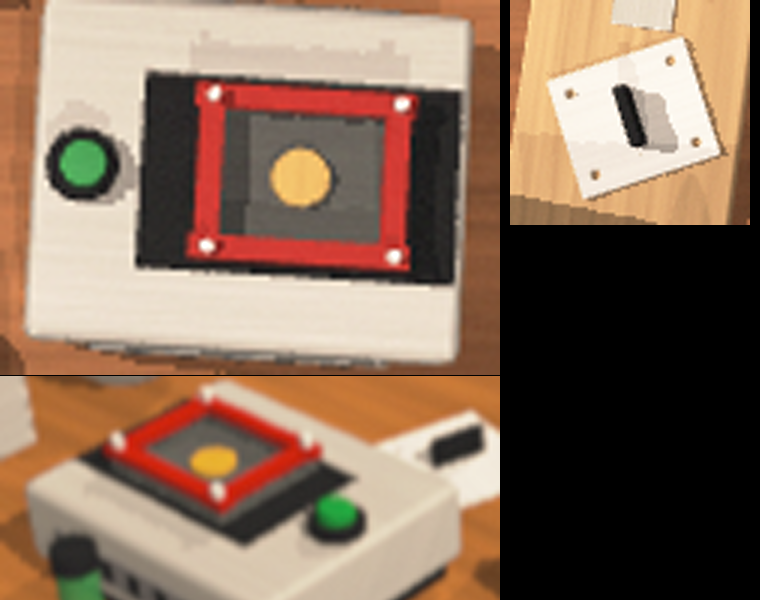

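```bash
cat >> m.py <<'E'
def cent(s,w,u,v,r,dark=False,z=0):
    g=(s['color'].min(2)).astype(float)[v-r:v+r+1,u-r:u+r+1]
    g=(g.max()-g) if dark else g-np.percentile(g,30); g[g<0.45*g.max()]=0
    y,x=np.mgrid[v-r:v+r+1,u-r:u+r+1]; return world(s,(g*x).sum()/g.sum(),(g*y).sum()/g.sum(),z)[:2]
def summ(P,name):  # order (+x+y),(+x-y),(-x+y),(-x-y)
    P=np.array(P);e=(P[0]-P[1]+P[2]-P[3])/2;f=(P[0]+P[1]-P[2]-P[3])/2
    print(name,'c',P.mean(0).round(1),'y-len',np.hypot(*e).round(1),'ang',(np.degrees(np.arctan2(e[1],e[0]))-90).round(2),'x-len',np.hypot(*f).round(1),'ang',np.degrees(np.arctan2(f[1],f[0])).round(2))
E
python3 - <<'E'
from m import *
from scipy.spatial.transform import Rotation as R
t=load('top0');s=load('scene0')
summ([cent(t,0,u,v,2,z=115) for u,v in((378,219),(415,221),(376,249),(414,251))],'studs top')
# scene crop: /4 + (195,195+10), offset row 376
q=[((u/4+195),(v-376)/4+205) for u,v in((308,442),(207,395),(218,491),(117,440))]
summ([cent(s,0,round(u),round(v),2,z=115) for u,v in q],'studs scene')
q=[(195+(u-510)/3,200+v/3) for u,v in((569,94),(670,61),(595,175),(696,142))]
summ([cent(t,0,round(u),round(v),2,True,z=26) for u,v in q],'holes top')
print(R.from_rotvec(env.get_state()['tcp_rot']).as_matrix().round(3))
print('btn',world(t,351.5,232.5,105),world(s,195+337/4,205+(507-376)/4,107))
E
```

```text
studs top c [ 522.2 -216.5] y-len 109.6 ang -2.22 x-len 90.0 ang -2.42
studs scene c [ 523.  -208.9] y-len 110.9 ang -2.87 x-len 90.9 ang 176.55
holes top c [505.9 270.3] y-len 110.1 ang 19.51 x-len 89.5 ang 19.49
[[-0.923  0.384 -0.001]
 [ 0.384  0.923 -0.002]
 [ 0.    -0.002 -1.   ]]
btn [526.10542364 -88.4201119  105.        ] [527.70566236 -79.78517602 107.        ]
```

Call:
arm_command --targets '[{"dp":[0.01,-0.013,0],"turn":[0,0,2.1],"fingers":0},{"dp":[0.0235,-0.03,0],"turn":[0,0,4],"fingers":0},{"dp":[0.0235,-0.03,0],"turn":[0,0,4],"fingers":0},{"dp":[0.0235,-0.03,0],"turn":[0,0,4],"fingers":0},{"dp":[0.0235,-0.03,0],"turn":[0,0,4],"fingers":0},{"dp":[0.0235,-0.03,0],"turn":[0,0,4],"fingers":0},{"dp":[0.0235,-0.03,0],"turn":[0,0,4],"fingers":0},{"dp":[0.0235,-0.03,0],"turn":[0,0,4],"fingers":0},{"dp":[0.0235,-0.03,0],"turn":[0,0,4],"fingers":0},{"dp":[0.0235,-0.03,0],"turn":[0,0,4],"fingers":0},{"dp":[0.0235,-0.03,0],"turn":[0,0,4],"fingers":0},{"dp":[0.0125,-0.016,0],"turn":[0,0,0],"fingers":0},{"dp":[0,0,0],"turn":[0,0,0],"fingers":0},{"dp":[0,0,0],"turn":[0,0,0],"fingers":0}]'

```text
t: 1.85
tool_pos: [505.5, 273.1, 209.2]
tcp_rot: [0.535, -3.095, -0.002]
force: [-0.3, -0.2, -1.1]
grip_width: 0.998
finger_force: 0.0
```

Call:
arm_command --targets '[{"dp":[0,-0.001,-0.015],"turn":[0,0,0],"fingers":0},{"dp":[0,-0.001,-0.03],"turn":[0,0,0],"fingers":0},{"dp":[0,0,-0.03],"turn":[0,0,0],"fingers":0},{"dp":[0,0,-0.03],"turn":[0,0,0],"fingers":0},{"dp":[0,0,-0.03],"turn":[0,0,0],"fingers":0},{"dp":[0,0,-0.02],"turn":[0,0,0],"fingers":0},{"dp":[0,0,-0.015],"turn":[0,0,0],"fingers":0},{"dp":[0,0,-0.007],"turn":[0,0,0],"fingers":0},{"dp":[0,0,0],"turn":[0,0,0],"fingers":0}]'

```text
t: 2.98
tool_pos: [506.9, 269.4, 32.2]
tcp_rot: [0.533, -3.096, -0.0]
force: [0.2, 0.3, -0.2]
grip_width: 1.001
finger_force: 0.0
```

Call:
arm_command --targets '[{"dp":[0,0,0],"turn":[0,0,0],"fingers":0.5},{"dp":[0,0,0],"turn":[0,0,0],"fingers":1},{"dp":[0,0,0],"turn":[0,0,0],"fingers":1},{"dp":[0,0,0],"turn":[0,0,0],"fingers":1},{"dp":[0,0,0],"turn":[0,0,0],"fingers":1},{"dp":[0,0,0],"turn":[0,0,0],"fingers":1},{"dp":[0,0,0],"turn":[0,0,0],"fingers":1},{"dp":[0,0,0],"turn":[0,0,0],"fingers":1}]' --newtons 60

```text
t: 3.98
tool_pos: [507.1, 269.5, 32.8]
tcp_rot: [-0.533, 3.095, 0.0]
force: [-1.3, -0.2, 6.2]
grip_width: 0.139
finger_force: 58.9
```

Call:
arm_command --targets '[{"dp":[0,0,0.005],"turn":[0,0,0],"fingers":1},{"dp":[0,0,0.015],"turn":[0,0,0],"fingers":1},{"dp":[0,0,0.025],"turn":[0,0,0],"fingers":1},{"dp":[0,0,0.03],"turn":[0,0,0],"fingers":1},{"dp":[0,0,0.03],"turn":[0,0,0],"fingers":1},{"dp":[0,0,0.025],"turn":[0,0,0],"fingers":1},{"dp":[0,0,0.015],"turn":[0,0,0],"fingers":1},{"dp":[0,0,0.005],"turn":[0,0,0],"fingers":1},{"dp":[0,0,0],"turn":[0,0,0],"fingers":1}]'

```text
t: 5.1
tool_pos: [506.6, 269.0, 181.8]
tcp_rot: [0.533, -3.095, 0.0]
force: [-0.4, 0.5, -5.1]
grip_width: 0.132
finger_force: 58.8
```

Call:
arm_command --targets '[{"dp":[0,-0.008,0],"turn":[0,0,-0.5],"fingers":1},{"dp":[0.001,-0.017,0],"turn":[0,0,-1.3],"fingers":1},{"dp":[0.001,-0.028,0],"turn":[0,0,-1.5],"fingers":1},{"dp":[0.001,-0.03,0],"turn":[0,0,-1.5],"fingers":1},{"dp":[0.001,-0.03,0],"turn":[0,0,-1.5],"fingers":1},{"dp":[0.001,-0.03,0],"turn":[0,0,-1.5],"fingers":1},{"dp":[0.001,-0.03,0],"turn":[0,0,-1.5],"fingers":1},{"dp":[0.001,-0.03,0],"turn":[0,0,-1.5],"fingers":1},{"dp":[0.001,-0.03,0],"turn":[0,0,-1.5],"fingers":1},{"dp":[0.001,-0.03,0],"turn":[0,0,-1.5],"fingers":1},{"dp":[0.001,-0.03,0],"turn":[0,0,-1.5],"fingers":1},{"dp":[0.001,-0.03,0],"turn":[0,0,-1.5],"fingers":1},{"dp":[0.001,-0.03,0],"turn":[0,0,-1.5],"fingers":1},{"dp":[0.001,-0.03,0],"turn":[0,0,-1.5],"fingers":1},{"dp":[0.001,-0.03,0],"turn":[0,0,-1.5],"fingers":1},{"dp":[0.001,-0.03,0],"turn":[0,0,-0.5],"fingers":1},{"dp":[0,-0.028,0],"turn":[0,0,0],"fingers":1},{"dp":[0,-0.012,0],"turn":[0,0,0],"fingers":1},{"dp":[0,0,0],"turn":[0,0,0],"fingers":1},{"dp":[0,0,0],"turn":[0,0,0],"fingers":1}]'

```text
t: 7.6
tool_pos: [522.0, -212.1, 182.1]
tcp_rot: [-0.06, -3.141, -0.002]
force: [-0.0, -0.5, -5.1]
grip_width: 0.132
finger_force: 58.9
```

```bash
python3 - <<'E'
from m import *
a=shot('scene','scene1');b=shot('top','top1')
st=env.get_state();print(st['tool_pos'],st['tcp_rot'],st['force'],st['ft_torque'],st['q'])
o=np.zeros((600,800,3),np.uint8)
o[:360,:600]=cv2.resize(b['color'][180:300,300:500],None,fx=3,fy=3,interpolation=cv2.INTER_CUBIC)
o[360:600,:800]=cv2.resize(a['color'][150:270,100:500],None,fx=2,fy=2)
cv2.imwrite('pics/crop2.png',o)
E
```

```text
[ 522.16345875 -212.06170984  182.22857619] [-5.84816704e-02 -3.14103857e+00 -1.16814442e-03] [ 0.12986041 -0.42583955 -4.71142518] [ 0.00146502 -0.01895512  0.04366257] [ 0.48695175  0.35019847 -0.1830305   1.80557916  0.07378406  0.99268253
  1.80798444]
```

View pics/crop2.png

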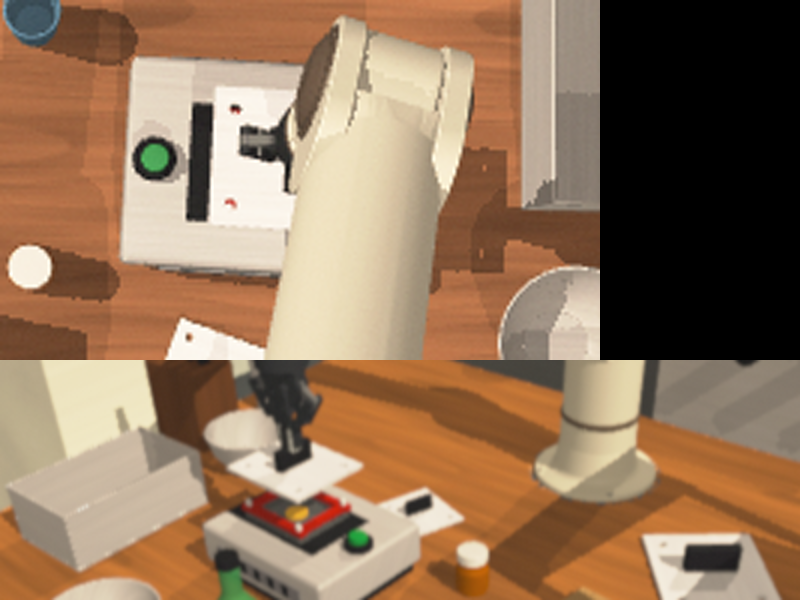

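The top view shows the held plate's two +y holes at (378,216) and (377,248). The scene view shows the whole plate above the frame at about (248,206).

```bash
python3 - <<'E'
from m import *
a=load('scene1');b=load('top1');zt=175.4
P=[cent(b,0,u,v,2,True,z=zt) for u,v in((378,216),(377,248))];print('top holes +y',np.round(P,1), (np.mean(P,0)).round(1))
c=[cent(load('top0'),0,u,v,2,z=115) for u,v in((378,219),(376,249))];print('top studs +y',np.round(c,1),np.mean(c,0).round(1))
M=(a['color'].min(2)>150)
c=blob(M,(205,190,290,238));h=cv2.convexHull(c)
r=rect(a,h,zt);print('scene plate',np.round(np.hstack(r),1),cv2.boundingRect(h))
p=cv2.approxPolyDP(h,4,True)[:,0];print(p.tolist(),[world(a,u,v,zt)[:2].round(1).tolist() for u,v in p])
C=cloud(a);m=np.zeros((480,640),np.uint8);cv2.drawContours(m,[c],-1,1,-1);print(np.percentile(C[(m>0)&M][:,2],[5,50,95]))
# white hull plate in top view: +y edge
c=blob(b['color'].min(2)>150,(370,205,400,260));
print(rect(b,c,zt))
E
```

```text
top holes +y [[ 567.9 -158.6]
 [ 480.1 -155.5]] [ 524.  -157.1]
top studs +y [[ 569.3 -163.5]
 [ 479.2 -160. ]] [ 524.3 -161.7]
scene plate [ 521.3 -177.   380.4  133.5   87.9] (205, 190, 85, 48)
[[205, 190], [256, 191], [280, 201], [289, 237], [216, 205]] [[541.0, -368.1], [452.8, -236.5], [456.0, -135.7], [584.5, 11.0], [583.9, -269.7]]
[ 21.22680192 173.29716593 176.37116675]
((522.9622802734375, -177.18133544921875), (152.4757080078125, 81.44331359863281), 0.8270695805549622)
```

Call:
arm_command --targets '[{"dp":[0,0.0005,-0.008],"turn":[0,0,0],"fingers":1},{"dp":[0,0,-0.015],"turn":[0,0,0],"fingers":1},{"dp":[0,0,-0.015],"turn":[0,0,0],"fingers":1},{"dp":[0,0,-0.008],"turn":[0,0,0],"fingers":1},{"dp":[0,0,-0.004],"turn":[0,0,0],"fingers":1},{"dp":[0,0,-0.002],"turn":[0,0,0],"fingers":1},{"dp":[0,0,0],"turn":[0,0,0],"fingers":1},{"dp":[0,0,0],"turn":[0,0,0],"fingers":1}]'

```text
t: 8.7
tool_pos: [522.2, -213.4, 130.7]
tcp_rot: [0.062, 3.14, -0.0]
force: [0.4, -0.5, -4.8]
grip_width: 0.135
finger_force: 58.8
```

Call:
arm_command --targets '[{"dp":[0,0,-0.001],"turn":[0,0,0],"fingers":1},{"dp":[0,0,-0.001],"turn":[0,0,0],"fingers":1},{"dp":[0,0,-0.001],"turn":[0,0,0],"fingers":1},{"dp":[0,0,-0.001],"turn":[0,0,0],"fingers":1},{"dp":[0,0,-0.001],"turn":[0,0,0],"fingers":1},{"dp":[0,0,0],"turn":[0,0,0],"fingers":1},{"dp":[0,0,0],"turn":[0,0,0],"fingers":1}]'

```text
t: 9.57
tool_pos: [522.0, -213.3, 125.5]
tcp_rot: [0.062, 3.141, -0.0]
force: [-1.3, -0.2, 0.0]
grip_width: 0.133
finger_force: 59.4
```

Call:
arm_command --targets '[{"dp":[0,-0.0005,0],"turn":[0,0,0],"fingers":1},{"dp":[0,-0.0005,0],"turn":[0,0,0],"fingers":1},{"dp":[0,-0.0005,0],"turn":[0,0,0],"fingers":1},{"dp":[0,0,0],"turn":[0,0,0],"fingers":1},{"dp":[0,0,0],"turn":[0,0,0],"fingers":1}]'

```text
t: 10.2
tool_pos: [522.2, -214.5, 125.3]
tcp_rot: [0.062, 3.141, 0.0]
force: [-0.1, 3.8, 0.2]
grip_width: 0.136
finger_force: 59.4
```

Call:
arm_command --targets '[{"dp":[0,-0.0005,0],"turn":[0,0,0],"fingers":1},{"dp":[0,0,0],"turn":[0,0,0],"fingers":1},{"dp":[0,0,0],"turn":[0,0,0],"fingers":1}]'

```text
t: 10.58
tool_pos: [522.1, -215.3, 125.3]
tcp_rot: [0.062, 3.14, -0.0]
force: [1.0, 2.9, -0.3]
grip_width: 0.136
finger_force: 59.4
```

Call:
arm_command --targets '[{"dp":[0,-0.0005,0],"turn":[0,0,0],"fingers":1},{"dp":[0,0,0],"turn":[0,0,0],"fingers":1},{"dp":[0,0,0],"turn":[0,0,0],"fingers":1}]'

```text
t: 10.95
tool_pos: [521.8, -216.7, 124.9]
tcp_rot: [0.063, 3.141, -0.001]
force: [1.1, -0.4, -4.0]
grip_width: 0.132
finger_force: 58.9
```

Call:
arm_command --targets '[{"dp":[0,0,-0.001],"turn":[0,0,0],"fingers":1},{"dp":[0,0,-0.001],"turn":[0,0,0],"fingers":1},{"dp":[0,0,-0.001],"turn":[0,0,0],"fingers":1},{"dp":[0,0,0],"turn":[0,0,0],"fingers":1},{"dp":[0,0,0],"turn":[0,0,0],"fingers":1}]'

```text
t: 11.58
tool_pos: [521.9, -216.2, 122.3]
tcp_rot: [0.062, 3.141, -0.001]
force: [1.9, -2.2, -3.9]
grip_width: 0.132
finger_force: 59.0
```

Call:
arm_command --targets '[{"dp":[0,0,-0.001],"turn":[0,0,0],"fingers":1},{"dp":[0,0,-0.001],"turn":[0,0,0],"fingers":1},{"dp":[0,0,-0.001],"turn":[0,0,0],"fingers":1},{"dp":[0,0,0],"turn":[0,0,0],"fingers":1},{"dp":[0,0,0],"turn":[0,0,0],"fingers":1}]'

```text
t: 12.2
tool_pos: [522.2, -215.9, 119.4]
tcp_rot: [0.062, 3.14, -0.0]
force: [3.9, -2.2, -2.6]
grip_width: 0.137
finger_force: 59.1
```

Call:
arm_command --targets '[{"dp":[0.0004,-0.0002,0],"turn":[0,0,0],"fingers":1},{"dp":[0,0,-0.001],"turn":[0,0,0],"fingers":1},{"dp":[0,0,-0.001],"turn":[0,0,0],"fingers":1},{"dp":[0,0,-0.001],"turn":[0,0,0],"fingers":1},{"dp":[0,0,0],"turn":[0,0,0],"fingers":1},{"dp":[0,0,0],"turn":[0,0,0],"fingers":1}]'

```text
t: 12.95
tool_pos: [522.4, -216.0, 116.5]
tcp_rot: [0.062, 3.141, -0.0]
force: [1.2, -2.4, 2.8]
grip_width: 0.132
finger_force: 59.6
```

Call:
arm_command --targets '[{"dp":[0,0,0.001],"turn":[0,0,0],"fingers":1},{"dp":[0,0,0],"turn":[0,0,0],"fingers":1},{"dp":[0,0,0],"turn":[0,0,0],"fingers":0.8},{"dp":[0,0,0],"turn":[0,0,0],"fingers":0.6},{"dp":[0,0,0],"turn":[0,0,0],"fingers":0.5},{"dp":[0,0,0],"turn":[0,0,0],"fingers":0.5},{"dp":[0,0,0],"turn":[0,0,0],"fingers":0.5}]'

```text
t: 13.82
tool_pos: [522.2, -215.9, 117.2]
tcp_rot: [-0.062, -3.141, -0.0]
force: [-0.5, -0.0, 0.6]
grip_width: 0.5
finger_force: 0.0
```

Call:
arm_command --targets '[{"dp":[0,0,0.005],"turn":[0,0,0],"fingers":0.5},{"dp":[0,0,0.015],"turn":[0,0,0],"fingers":0.5},{"dp":[0,0,0.025],"turn":[0,0,0],"fingers":0.5},{"dp":[0,0,0.03],"turn":[0,0,0],"fingers":0.6},{"dp":[0,0.02,0.02],"turn":[0,0,0],"fingers":1},{"dp":[0,0.03,0],"turn":[0,0,0],"fingers":1},{"dp":[0,0.03,0],"turn":[0,0,0],"fingers":1},{"dp":[0.002,0.03,0],"turn":[0,0,0],"fingers":1},{"dp":[0.002,0.018,0],"turn":[0,0,0],"fingers":1},{"dp":[0,0,0],"turn":[0,0,0],"fingers":1},{"dp":[0,0,0],"turn":[0,0,0],"fingers":1}]'

```text
t: 15.2
tool_pos: [526.1, -89.1, 212.2]
tcp_rot: [-0.064, -3.141, 0.001]
force: [0.0, 0.1, 0.2]
grip_width: -0.002
finger_force: 0.0
```

```bash
python3 - <<'E'
from m import *
a=shot('scene','scene2');b=shot('top','top2')
st=env.get_state();print(st['t'],st['tool_pos'],st['force'],st['grip_width'])
C=cloud(a);m=a['color'].min(2)>150
for box in((215,195,285,250),):
  x0,y0,x1,y1=box;q=C[y0:y1,x0:x1][m[y0:y1,x0:x1]];q=q[(q[:,2]>95)];
  A=np.c_[q[:,:2]-q[:,:2].mean(0),np.ones(len(q))];k=abs(q[:,2]-np.median(q[:,2]))<6
  print(len(q),np.linalg.lstsq(A[k],q[k][:,2],rcond=None)[0])
o=np.zeros((600,800,3),np.uint8)
o[:300,:400]=cv2.resize(b['color'][195:270,340:440],None,fx=4,fy=4,interpolation=cv2.INTER_CUBIC)
o[:440,400:800]=cv2.resize(a['color'][160:270,205:305],None,fx=4,fy=4,interpolation=cv2.INTER_CUBIC)
cv2.imwrite('pics/crop3.png',o)
E
```

```text
15.3 [526.07048198 -89.48300281 212.12180563] [ 0.7265512  -0.10679154  0.50944912] -0.00237290096567534
942 [1.82968205e-03 3.07888760e-04 1.09848857e+02]
```

View pics/crop3.png

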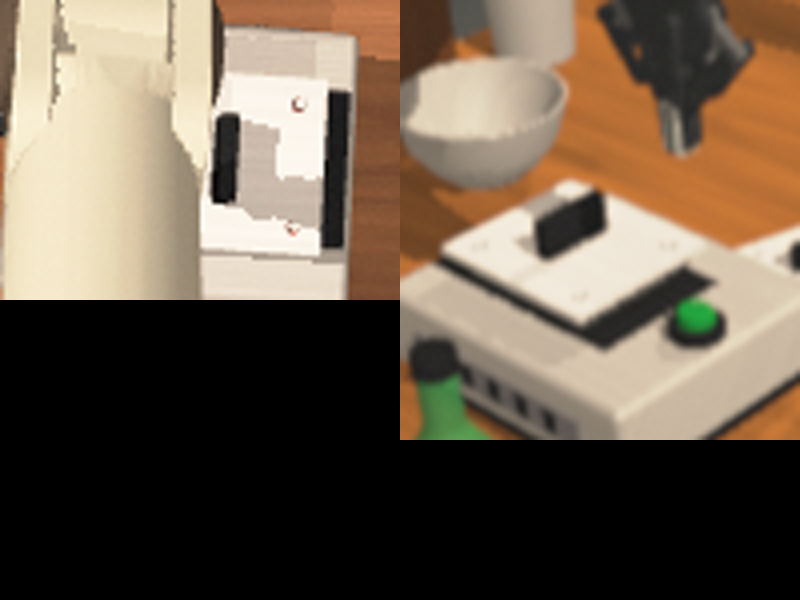

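The plate lies flat with its top at 109.8 mm (expected about 110.6), and the studs show in its holes. Next I press the button at (526,-88), whose top is at about 106 mm.

Call:
arm_command --targets '[{"dp":[0,0.0005,-0.015],"turn":[0,0,0],"fingers":1},{"dp":[0,0,-0.025],"turn":[0,0,0],"fingers":1},{"dp":[0,0,-0.025],"turn":[0,0,0],"fingers":1},{"dp":[0,0,-0.015],"turn":[0,0,0],"fingers":1},{"dp":[0,0,-0.01],"turn":[0,0,0],"fingers":1},{"dp":[0,0,-0.005],"turn":[0,0,0],"fingers":1},{"dp":[0,0,-0.002],"turn":[0,0,0],"fingers":1},{"dp":[0,0,0],"turn":[0,0,0],"fingers":1},{"dp":[0,0,0],"turn":[0,0,0],"fingers":1}]'

```text
t: 16.42
tool_pos: [526.7, -87.5, 115.8]
tcp_rot: [0.062, 3.14, -0.0]
force: [-0.2, -0.2, -0.2]
grip_width: 0.003
finger_force: 0.0
```

Call:
arm_command --targets '[{"dp":[0,0,-0.0015],"turn":[0,0,0],"fingers":1},{"dp":[0,0,-0.0015],"turn":[0,0,0],"fingers":1},{"dp":[0,0,-0.0015],"turn":[0,0,0],"fingers":1},{"dp":[0,0,-0.001],"turn":[0,0,0],"fingers":1},{"dp":[0,0,0],"turn":[0,0,0],"fingers":1},{"dp":[0,0,0],"turn":[0,0,0],"fingers":1}]'

```text
t: 17.18
tool_pos: [526.3, -87.4, 109.7]
tcp_rot: [-0.062, -3.141, -0.0]
force: [-0.7, -0.5, -0.2]
grip_width: 0.002
finger_force: 0.0
```

Call:
arm_command --targets '[{"dp":[0,0,-0.001],"turn":[0,0,0],"fingers":1},{"dp":[0,0,-0.001],"turn":[0,0,0],"fingers":1},{"dp":[0,0,-0.001],"turn":[0,0,0],"fingers":1},{"dp":[0,0,-0.001],"turn":[0,0,0],"fingers":1},{"dp":[0,0,-0.001],"turn":[0,0,0],"fingers":1},{"dp":[0,0,-0.001],"turn":[0,0,0],"fingers":1},{"dp":[0,0,0],"turn":[0,0,0],"fingers":1},{"dp":[0,0,0],"turn":[0,0,0],"fingers":1}]'

```text
t: 18.18
tool_pos: [526.3, -87.4, 103.7]
tcp_rot: [0.062, 3.141, 0.0]
force: [0.6, 0.1, 0.3]
grip_width: -0.003
finger_force: 0.0
```

Call:
arm_command --targets '[{"dp":[0,0,-0.001],"turn":[0,0,0],"fingers":1},{"dp":[0,0,-0.001],"turn":[0,0,0],"fingers":1},{"dp":[0,0,0],"turn":[0,0,0],"fingers":1},{"dp":[0,0,0],"turn":[0,0,0],"fingers":1}]'

```text
t: 18.68
tool_pos: [526.3, -87.4, 101.7]
tcp_rot: [-0.062, -3.141, -0.0]
force: [0.4, 0.1, -0.3]
grip_width: 0.0
finger_force: 0.0
```

Call:
arm_command --targets '[{"dp":[0,0,-0.001],"turn":[0,0,0],"fingers":1},{"dp":[0,0,-0.001],"turn":[0,0,0],"fingers":1},{"dp":[0,0,-0.001],"turn":[0,0,0],"fingers":1},{"dp":[0,0,0],"turn":[0,0,0],"fingers":1},{"dp":[0,0,0],"turn":[0,0,0],"fingers":1}]'

```text
t: 19.3
tool_pos: [526.3, -87.4, 98.7]
tcp_rot: [-0.062, -3.141, -0.0]
force: [0.5, -0.4, -0.4]
grip_width: 0.002
finger_force: 0.0
```

```bash
python3 - <<'E'
from m import *
a=shot('scene','scene3')
cv2.imwrite('pics/crop4.png',cv2.resize(a['color'][190:270,240:320],None,fx=6,fy=6,interpolation=cv2.INTER_CUBIC))
st=env.get_state();print(st['tool_pos'],st['force'])
b=load('top0');C=cloud(b)
for t in('top0','scene0'):
  b=load(t);z=cloud(b)[...,2];m=masks(b)['green'];x=(342,224,360,243) if t=='top0' else (270,230,290,250)
  print(np.sort(z[x[1]:x[3],x[0]:x[2]][m[x[1]:x[3],x[0]:x[2]]]).round().tolist())
E
```

```text
[526.27059494 -87.45754977  98.70207471] [-0.58431715 -0.22292487  0.59314117]
[101.0, 101.0, 102.0, 102.0, 102.0, 102.0, 103.0, 103.0, 103.0, 103.0, 103.0, 103.0, 103.0, 103.0, 104.0, 104.0, 105.0, 105.0, 105.0, 105.0, 105.0, 105.0, 105.0, 106.0, 106.0, 106.0, 106.0, 106.0, 106.0, 107.0, 107.0, 107.0, 107.0, 107.0, 107.0, 107.0, 107.0, 107.0, 107.0, 107.0, 108.0, 108.0, 108.0, 108.0, 108.0, 108.0, 108.0, 109.0, 109.0, 109.0, 109.0, 109.0, 109.0, 109.0, 109.0, 109.0, 110.0, 110.0, 110.0, 110.0, 110.0, 110.0, 110.0, 111.0, 111.0, 112.0]
[84.0, 85.0, 85.0, 85.0, 86.0, 93.0, 96.0, 97.0, 98.0, 98.0, 98.0, 98.0, 99.0, 99.0, 99.0, 99.0, 99.0, 100.0, 100.0, 100.0, 100.0, 101.0, 101.0, 102.0, 103.0, 103.0, 103.0, 103.0, 103.0, 103.0, 104.0, 104.0, 104.0, 104.0, 104.0, 104.0, 104.0, 104.0, 104.0, 104.0, 104.0, 105.0, 105.0, 105.0, 105.0, 105.0, 106.0, 106.0, 106.0, 106.0, 106.0, 106.0, 106.0, 106.0, 106.0, 106.0, 107.0, 107.0, 107.0, 107.0, 108.0, 108.0, 108.0, 109.0, 109.0, 109.0]
```

View pics/crop4.png

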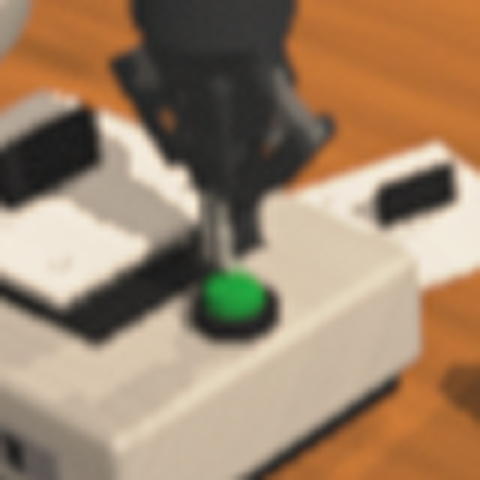

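The fingertips show at about (277,233) in the scene image. They appear above or behind the button, whose top is at (279,238), and there is no contact force. I'll check the depth before going further.

```bash
python3 - <<'E'
from m import *
a=load('scene3');C=cloud(a)
for v in range(222,247,2): print(v,[C[v,u].round().astype(int).tolist() for u in (274,276,278,280,282)])
T=np.array(a['cam_to_world'])
def proj(p):
    c=T[:3,:3].T@(np.array(p)-T[:3,3]);return (a['fx']*c[0]/c[2]+a['cx'],a['fy']*c[1]/c[2]+a['cy'])
print('tip',proj((526.3,-87.4,98.7)),'btn105',proj((526,-88.4,105)))
s0=load('scene0');m=masks(s0)['green'];x=(270,230,290,250);q=cloud(s0)[x[1]:x[3],x[0]:x[2]][m[x[1]:x[3],x[0]:x[2]]];print(np.median(q,0))
b=shot('top','top3');cv2.imwrite('pics/crop5.png',cv2.resize(b['color'][195:275,320:440],None,fx=5,fy=5,interpolation=cv2.INTER_CUBIC))
E
```

```text
222 [[532, -91, 158], [541, -75, 168], [540, -68, 170], [539, -62, 171], [537, -56, 173]]
224 [[537, -87, 155], [536, -80, 157], [535, -73, 159], [528, -73, 155], [539, -55, 168]]
226 [[536, -89, 147], [537, -80, 151], [534, -75, 151], [530, -71, 151], [522, -71, 147]]
228 [[538, -87, 143], [537, -80, 144], [533, -76, 144], [529, -73, 143], [525, -69, 142]]
230 [[534, -92, 132], [538, -81, 138], [534, -76, 138], [532, -71, 138], [520, -74, 131]]
232 [[534, -93, 124], [535, -84, 129], [534, -77, 130], [530, -73, 131], [516, -78, 121]]
234 [[496, -132, 83], [536, -84, 122], [532, -79, 122], [486, -116, 84], [479, -115, 81]]
236 [[507, -121, 86], [526, -93, 107], [522, -90, 106], [518, -86, 105], [513, -82, 104]]
238 [[532, -96, 102], [531, -90, 104], [529, -84, 105], [525, -79, 105], [520, -76, 104]]
240 [[537, -92, 100], [538, -83, 104], [536, -77, 105], [531, -74, 104], [526, -71, 102]]
242 [[544, -86, 99], [539, -83, 97], [536, -78, 98], [530, -76, 95], [529, -69, 98]]
244 [[545, -85, 93], [547, -75, 98], [544, -71, 98], [536, -70, 94], [535, -64, 96]]
246 [[545, -86, 85], [545, -78, 89], [546, -69, 93], [537, -71, 87], [536, -63, 90]]
tip (np.float64(277.7825710852301), np.float64(239.07282705657295)) btn105 (np.float64(277.4511438600303), np.float64(237.07348132983415))
[528.63489847 -80.69596593 103.98943926]
```

View pics/crop5.png

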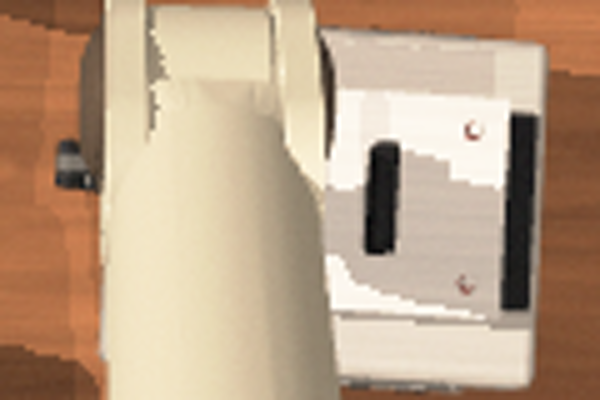

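Depth puts the visible fingertips about 15 mm above the reported TCP, so contact is simply lower down. I'll keep descending and watch the force.

Call:
arm_command --targets '[{"dp":[0,0,-0.001],"turn":[0,0,0],"fingers":1},{"dp":[0,0,-0.001],"turn":[0,0,0],"fingers":1},{"dp":[0,0,-0.001],"turn":[0,0,0],"fingers":1},{"dp":[0,0,-0.001],"turn":[0,0,0],"fingers":1},{"dp":[0,0,0],"turn":[0,0,0],"fingers":1},{"dp":[0,0,0],"turn":[0,0,0],"fingers":1}]'

```text
t: 20.15
tool_pos: [526.2, -87.4, 94.7]
tcp_rot: [-0.062, -3.141, -0.0]
force: [0.2, 0.4, 0.3]
grip_width: 0.003
finger_force: 0.0
```

Call:
arm_command --targets '[{"dp":[0,0,-0.001],"turn":[0,0,0],"fingers":1},{"dp":[0,0,-0.001],"turn":[0,0,0],"fingers":1},{"dp":[0,0,-0.001],"turn":[0,0,0],"fingers":1},{"dp":[0,0,0],"turn":[0,0,0],"fingers":1},{"dp":[0,0,0],"turn":[0,0,0],"fingers":1}]'

```text
t: 20.78
tool_pos: [526.3, -87.4, 91.7]
tcp_rot: [-0.062, -3.141, -0.0]
force: [-0.4, -0.3, 0.1]
grip_width: 0.003
finger_force: 0.0
```

Call:
arm_command --targets '[{"dp":[0,0,-0.001],"turn":[0,0,0],"fingers":1},{"dp":[0,0,-0.001],"turn":[0,0,0],"fingers":1},{"dp":[0,0,-0.001],"turn":[0,0,0],"fingers":1},{"dp":[0,0,0],"turn":[0,0,0],"fingers":1},{"dp":[0,0,0],"turn":[0,0,0],"fingers":1}]'

```text
t: 21.4
tool_pos: [526.3, -87.4, 88.7]
tcp_rot: [-0.062, -3.141, -0.0]
force: [-0.0, 0.2, 0.5]
grip_width: -0.002
finger_force: 0.0
```

```bash
python3 - <<'E'
from m import *
a=shot('scene','scene4');C=cloud(a)
st=env.get_state();print(st['tool_pos'],st['force'])
for v in range(228,247,2): print(v,[C[v,u].round().astype(int).tolist() for u in (274,276,278,280,282)])
cv2.imwrite('pics/crop6.png',cv2.resize(a['color'][200:260,250:310],None,fx=8,fy=8,interpolation=cv2.INTER_CUBIC))
E
```

```text
[526.31266558 -87.43277628  88.73911578] [-0.58568835  0.31853108 -0.4598054 ]
228 [[1326, 702, 841], [539, -79, 146], [532, -77, 143], [531, -71, 145], [523, -71, 141]]
230 [[537, -89, 134], [538, -80, 138], [533, -77, 137], [528, -74, 135], [524, -70, 135]]
232 [[537, -89, 128], [536, -83, 129], [531, -79, 129], [532, -71, 132], [525, -70, 129]]
234 [[537, -90, 121], [536, -83, 123], [537, -75, 127], [532, -72, 125], [523, -73, 120]]
236 [[507, -121, 86], [534, -86, 114], [533, -79, 116], [535, -69, 121], [517, -79, 108]]
238 [[536, -93, 105], [534, -87, 107], [530, -82, 107], [524, -80, 104], [523, -73, 106]]
240 [[539, -90, 101], [538, -83, 103], [535, -78, 104], [535, -71, 107], [527, -70, 103]]
242 [[543, -87, 98], [541, -81, 99], [538, -76, 100], [533, -73, 98], [529, -68, 98]]
244 [[549, -81, 96], [545, -78, 96], [540, -74, 95], [537, -69, 95], [533, -65, 94]]
246 [[546, -85, 86], [545, -78, 89], [543, -72, 90], [537, -70, 88], [536, -63, 90]]
```

View pics/crop6.png

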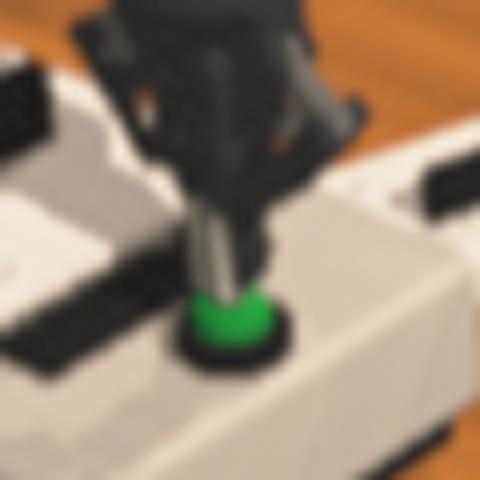

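The tip at (277,237) is now just above the button, nearly centred on it.

Call:
arm_command --targets '[{"dp":[0,0,-0.001],"turn":[0,0,0],"fingers":1},{"dp":[0,0,-0.001],"turn":[0,0,0],"fingers":1},{"dp":[0,0,-0.001],"turn":[0,0,0],"fingers":1},{"dp":[0,0,0],"turn":[0,0,0],"fingers":1},{"dp":[0,0,0],"turn":[0,0,0],"fingers":1}]'

```text
t: 22.08
tool_pos: [526.3, -87.4, 85.7]
tcp_rot: [-0.062, -3.141, -0.0]
force: [0.0, -0.2, -0.1]
grip_width: -0.001
finger_force: 0.0
```

Call:
arm_command --targets '[{"dp":[0,0,-0.001],"turn":[0,0,0],"fingers":1},{"dp":[0,0,-0.001],"turn":[0,0,0],"fingers":1},{"dp":[0,0,0],"turn":[0,0,0],"fingers":1},{"dp":[0,0,0],"turn":[0,0,0],"fingers":1}]'

```text
t: 22.58
tool_pos: [526.4, -87.5, 83.8]
tcp_rot: [0.062, 3.141, -0.0]
force: [-0.3, -0.2, 1.4]
grip_width: 0.001
finger_force: 0.8
```

Call:
arm_command --targets '[{"dp":[0,0,-0.001],"turn":[0,0,0],"fingers":1},{"dp":[0,0,-0.001],"turn":[0,0,0],"fingers":1},{"dp":[0,0,0],"turn":[0,0,0],"fingers":1},{"dp":[0,0,0],"turn":[0,0,0],"fingers":1}]'

```text
t: 23.08
tool_pos: [526.4, -87.5, 81.8]
tcp_rot: [0.062, 3.141, -0.0]
force: [0.7, -0.2, 2.5]
grip_width: 0.001
finger_force: 1.3
```

Call:
arm_command --targets '[{"dp":[0,0,-0.001],"turn":[0,0,0],"fingers":1},{"dp":[0,0,-0.001],"turn":[0,0,0],"fingers":1},{"dp":[0,0,-0.0005],"turn":[0,0,0],"fingers":1},{"dp":[0,0,0],"turn":[0,0,0],"fingers":1},{"dp":[0,0,0],"turn":[0,0,0],"fingers":1}]'

```text
t: 23.7
tool_pos: [526.4, -87.5, 79.3]
tcp_rot: [0.062, 3.141, -0.0]
force: [0.2, 0.0, 3.9]
grip_width: 0.001
finger_force: 1.8
```

Call:
arm_command --targets '[{"dp":[0,0,-0.0005],"turn":[0,0,0],"fingers":1},{"dp":[0,0,0],"turn":[0,0,0],"fingers":1},{"dp":[0,0,0],"turn":[0,0,0],"fingers":1}]'

```text
t: 24.08
tool_pos: [526.4, -87.4, 79.0]
tcp_rot: [0.062, 3.141, -0.0]
force: [0.1, -0.2, 6.1]
grip_width: -0.001
finger_force: 2.9
```

Stiff stop begins (6.1 N). One more small push confirms it, then I release.

Call:
arm_command --targets '[{"dp":[0,0,-0.0005],"turn":[0,0,0],"fingers":1},{"dp":[0,0,0],"turn":[0,0,0],"fingers":1},{"dp":[0,0,0],"turn":[0,0,0],"fingers":1}]'

```text
t: 24.45
tool_pos: [526.4, -87.4, 78.9]
tcp_rot: [0.062, 3.141, -0.0]
force: [-2.8, -0.6, 9.0]
grip_width: 0.001
finger_force: 4.8
```

Call:
arm_command --targets '[{"dp":[0,0,0.002],"turn":[0,0,0],"fingers":1},{"dp":[0,0,0.005],"turn":[0,0,0],"fingers":1},{"dp":[0,0,0.01],"turn":[0,0,0],"fingers":1},{"dp":[0,0,0.02],"turn":[0,0,0],"fingers":1},{"dp":[0,0,0.03],"turn":[0,0,0],"fingers":1},{"dp":[0,0,0.03],"turn":[0,0,0],"fingers":1},{"dp":[0,0,0.03],"turn":[0,0,0],"fingers":1},{"dp":[-0.01,0.02,0.015],"turn":[0,0,0],"fingers":1},{"dp":[-0.01,0.03,0.0],"turn":[0,0,0],"fingers":1},{"dp":[-0.01,0.03,0.0],"turn":[0,0,0],"fingers":1},{"dp":[-0.01,0.03,0.0],"turn":[0,0,0],"fingers":1},{"dp":[0,0.015,0.0],"turn":[0,0,0],"fingers":1},{"dp":[0,0,0.0],"turn":[0,0,0],"fingers":1},{"dp":[0,0,0.0],"turn":[0,0,0],"fingers":1}]'

```text
t: 26.2
tool_pos: [486.6, 36.2, 220.1]
tcp_rot: [-0.064, -3.141, 0.001]
force: [0.2, -0.6, -0.4]
grip_width: -0.003
finger_force: 0.0
```

```bash
python3 - <<'E'
from m import *
a=shot('scene','scene5');b=shot('top','top5')
o=np.zeros((600,800,3),np.uint8)
o[:300,:400]=cv2.resize(b['color'][195:270,340:440],None,fx=4,fy=4,interpolation=cv2.INTER_CUBIC)
o[:440,400:800]=cv2.resize(a['color'][160:270,205:305],None,fx=4,fy=4,interpolation=cv2.INTER_CUBIC)
o[300:600,:400]=cv2.resize(a['color'],(400,300))
cv2.imwrite('pics/crop7.png',o);print(env.get_state()['dq'].round(3))
E
```

```text
[ 0.    -0.002 -0.003  0.003 -0.    -0.001 -0.003]
```

View pics/crop7.png

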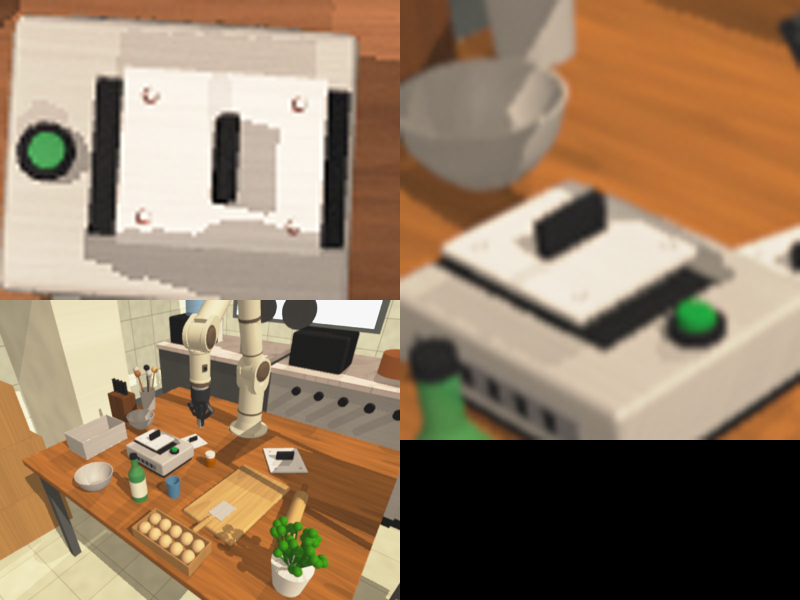

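The four studs show through the plate's holes, the plate lies flat, the button is back up, and the other kitchen things stand where they were.

```bash
python3 -c "
from bench import env
print(env.close_job())"
```

```text
the job is handed in; nothing more can be done
None
```

The cover plate lies flat and home on the four studs, the green button was pressed to its stop at about 9 N and released, nothing else was moved, and the job is handed in after about 26 s.

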